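# Set and start the vortex mixer

### The job

Set up the vortex mixer: first turn its speed sleeve, the black ring with the orange lug, to 6 (the lug clicked in at the mark with six dots). Then flip the red guard plate (turned by its yellow crank) right over so that it lies flat with its green face up, press the uncovered start button fully down and let it go. Leave the sleeve at 6 and the guard over, and do not shift the other things on the counter.

Things in the scene. Friction and masses are not known exactly. Their poses are not given: they have to be found in the camera images.
- mixer: Vortex mixer, a heavy white box 190 mm (its x) by 280 mm (its y: from -135 to +145) and 60 mm tall, fixed to the counter. Origin: on the counter under it; its x points away from its front edge, y to its left, z up. On its flat top (60 mm up) stand the speed sleeve (left part) and, in the right part, the start button under a flip-over guard. Directions in the other entries are in this frame.
- sleeve_axis (a point): Point on the sleeve's vertical turning axis, at the height of the box's top; at (0, 50, 60) mm in the mixer's frame. The sleeve is a black ribbed ring 62 mm across and 18 mm tall; inside it a fixed black rubber head, 42 mm across, rises to 39 mm above the box's top. Round it a flat black ring carries the scale: eight groups of one to eight white dots, 30 deg apart, 64 to 86 mm from the axis.
- lug (a point): Centre of the orange lug, the sleeve's pointer: a fin 9 mm thick, reaching to 60 mm from the axis and from 4 to 30 mm above the box's top; this point is 48 mm from the axis, 17 mm above the box's top. It points at the dots whose count is the setting, at 195 deg - joint angle anticlockwise from the mixer's +x (6 is at 45 deg). Push it sideways with shut fingers or pinch it.
- sleeve (a joint): Angle of the sleeve, rad, 0 at setting 1, growing clockwise seen from above; setting n is at (n - 1) x 0.5236, so 6 is 2.618; end stops at 1 (0) and 8 (3.665). Sprung detents: the sleeve stays in a setting, resists with about 0.1 Nm (2 N at the lug) when turned out of it and, once past half-way, jumps on into the next by itself (at first it may still be dropping into one, for under 0.5 s).
- crank (a point): Centre of the yellow grip of the crank that turns the guard: a round arm on the guard's shaft, outside the box's right side (68 mm to the -y side of point guard_hinge), 61 mm long from the shaft axis, its outer 31 mm a grip 12 mm thick; this point is 40 mm from the axis. With the guard closed it points up and 30 deg forward (to -x); with the guard over it points down and back, beside the box.
- guard_hinge (a point): Middle of the guard's hinge axis, which runs along y, 74 mm above the counter; at (50, -85, 74) mm in the mixer's frame. The guard is a plate 56 mm long (from the hinge), 70 mm wide and 5 mm thick.
- guard (a joint): Angle of the guard and its crank, rad: 0 with the plate level, red face up, reaching from the hinge towards -x over the button; pi when turned right over, level on the other side of the hinge, green face up. They weigh about 50 g and swing freely. Pushing the crank level towards +x raises the plate; 10 to 20 deg past upright it falls over by itself.
- button_top (a point): Centre of the top of the green round start button, 36 mm across, 8 mm above the box's top, 33 mm from the hinge axis towards -x, under the closed guard.
- start (a joint): Travel of the start button, m: 0 up, 0.006 fully down; sprung, about 1 N to start and 5 N fully down; comes back when let go.
- bottle: Bystander: white plastic reagent bottle with a white cap, 58x58x126 mm. Origin at the centre of its underside.
- cup_a: Bystander: white sample cup with a blue screw lid, 61 mm across, 63 mm tall. Origin at the centre of its underside.
- cup_b: Bystander: white sample cup with a blue screw lid, 61 mm across, 63 mm tall. Origin at the centre of its underside.
- lid: Bystander: loose blue screw lid, 61 mm across, 14 mm tall. Origin at the centre of its underside.
- beaker: Bystander: clear beaker, 78 mm across, 105 mm tall. Origin at the centre of its underside.
- papers: Bystander: pack of folded filter papers, 66x100x30 mm. Origin at the centre of its underside.
- pen: Bystander: blue and white felt marker, 133 mm long, lying. Origin at the centre of its underside.
- wash: Bystander: wash bottle with a blue bent nozzle, 68x99x235 mm. Origin at the centre of its underside.

How it is judged:
On the way, in this order (a step that is already met when the one before it is completed fails the run):
1. the sleeve rests in the detent of setting 6, the guard still closed (value of joint sleeve between 2.488 and 2.748 rad and velocity of joint sleeve between -0.1 and 0.1 rad/s and value of joint guard below 0.3 rad), for 0.3 s.
2. the guard is turned right over, green face up (value of joint guard above 2.95 rad), for 0.2 s.
3. the start button is pressed down (value of joint start above 0.0045 m), for 0.05 s.
At the end, for the whole second after the job is handed in: The sleeve is at setting 6 (2.618 rad within 0.13), the guard is turned over (above 2.95 rad), and the start button is up again (under 1.5 mm), after having been pressed by more than 4.5 mm (value of joint sleeve between 2.488 and 2.748 rad and value of joint guard above 2.95 rad and value of joint start below 0.0015 m); the robot touches nothing.
It fails at once if the start button is pressed while the sleeve is not at 6 (value of joint start above 0.0045 m and not (value of joint sleeve between 2.488 and 2.748 rad)).
It fails at once if a bystander is shifted by more than 3 cm (distance of any of bottle, cup_a, cup_b, lid, beaker, papers, pen, wash from where it was at the start of the episode above 0.03 m).
It also fails if it takes over 64 s, if anything falls off the work surface, if the arm or the gripper's body presses on something with over 40 N, if the wrist force passes 120 N, or if a joint passes its speed limit or range.

### The arm

A 7-joint arm with a two-finger parallel gripper is mounted at the origin on a cart in front of the work surface, level with it; the furniture and walls round the work are solid. World frame = base frame: x ahead of the robot, y to its left, z up, the work surface at z = 0. Lengths are in m, angles in rad, forces in N, time in s.
With the tool pointing down it reaches from about 0.4 to 0.85 m from the base axis. Payload 6.9 kg.
Tool frame: the origin (TCP) lies between the finger pads; the fingertips stand 25 mm ahead of it and the grasp point (between the pads) lies 6 mm ahead of it; z points along the fingers, y is the line along which they close (so a half turn about z gives the same grasp; the last joint's range is limited). The gripper opens to 85 mm and grips with 20 to 120 N. Pads are 22 mm wide; open, the fingers measure 114 mm over their backs; the gripper's body (76 mm by 85 mm) begins 54 mm behind the grasp point. The pads swing forward as they close: fully open they stand 13 mm farther back than shut.
Start: joints at [-1.177, 0.507, -0.238, 1.5, 0.126, 1.149, -0.155], TCP at [0.177, 0.599, 0.256] pointing down, gripper open.
Joint ranges: [-3.08, 3.08], [-0.24, 2.05], [-1.43, 1.35], [0, 2.5], [-1.52, 4.66], [0.17, 1.96], [-2.89, 2.89]. Speed limits (rad/s): [2.39, 2.39, 3.14, 3.14, 3.14, 3.14, 3.14].

### API

Orientations are given as a rotation vector (axis times angle).
In Python, from bench import bot, cams, job gives the robot as it stands. The module is installed in compiled form; this text tells all that it offers.
- The arm moves only by the tool drive_tool, never from a script. Its argument "increments" is a list of rows, each a list of 7 numbers: the shift along the tool's x, y, z as a fraction of full scale, then the turn, a rotation vector about the tool's x, y, z as a fraction of full scale, then the opening in per cent of the stroke, from 0 (shut) to 100 (fully open). In form: [[x, y, z, ax, ay, az, claw], ...]. A call has 1 to 12 rows; each row is the pose to reach, as a shift and turn from the pose commanded when the call began, along the tool's axes at that moment, turning the shorter way round; what a row does not reach only later rows make up. Full scale, the value 1, is 500 mm for a shift and pi rad for a turn. A row lasts 1/12 s, in which the tool goes at most 41.7 mm and 7.16 degrees, less where a joint would pass 70% of its speed; a pose out of reach is approached as far as the arm can. A call with a number of a shift or a turn outside -1 to 1 is refused whole. A call with a gripper value outside its range is refused whole. The fingers move at their own pace and stop on an object; "newtons" is the grip in N (left out, the last holds). Time passes only in rows, so rows that repeat a pose let the fingers close. It gives the time, the measured TCP pose, the force, the opening and the grip force at its end, in the units of the state.
- bot.observe(): the state, without advancing time (a new reading comes with each control period).
- cams.snapshot(name): name is "scene" or "top" or "wrist"; returns (picture, depth): 420x560x3 uint8, red, green, blue; 420x560 float32, m along the optical axis (not along the pixel's ray), 0 where there is no reading.
- cams.camera_info(name): a dict with "intrinsics" (3x3 intrinsics, pixels), "pose" (4x4, takes a point from camera to world coordinates). Camera axes: x right, y down, z forward; pixel columns grow to the right and rows downward; lengths in m; the calibration is good to about 2 mm. A picture is of the moment at which its call begins: read the wrist's pose just before it. camera_info takes no time and is no camera call; for the wrist camera it gives the pose at the moment of the call.
- job.hand_in(): hands the job in; it is judged then, once.
The state is a dict: "t": time; "joints": joint angles; "qd": joint speeds; "joint_torque": joint torques, N m; "eef_pos": TCP position; "eef_rot": TCP orientation; "contact_force": force on the tool from outside, world axes, zero at the start; "wrist_torque": the same for the moment, N m; "gripper_width": opening from 0.0 (shut) to 1.0 (fully open); "finger_force": force on a finger pad.
Only numpy, scipy, OpenCV 4.12 (cv2) and the standard library are available. Lean on these libraries where they do the work, as an engineer would, in place of code of your own. Each camera call takes 0.05 s, during which the arm holds its last target. There are 200 camera calls.

## Working session

There is one attempt and no reset: what is moved stays moved. The work goes in short steps, Python scripts to look and compute and a tool call to move; the robot and the scene stay as the last step left them, time stands still between calls to the robot, and variables do not carry over. Pictures are saved under pics/ and viewed, at most 10 in all, crops included, and the job is handed in when it is done.

Besides the shell and the picture viewer there is one more tool, called after "Emit:" as name([rows], argument=value, ...), one row to a line, values as JSON. drive_tool: Moves the arm, as the interface text tells. Shift numbers are shares of 500 mm and turn numbers shares of pi rad, none past 1 either way. Its arguments: {"type":"object","properties":{"increments":{"type":"array"},"newtons":{"type":"number"}},"required":["increments"]}

```bash
mkdir -p pics; python3 - <<'E'
from bench import bot,cams,job
import cv2,numpy as np
s=bot.observe();print(s['t'],s['eef_pos'],s['eef_rot'],s['gripper_width'])
for n in ('top','scene'):
    p,d=cams.snapshot(n);np.savez('pics/%s.npz'%n,p=p,d=d,K=cams.camera_info(n)['intrinsics'],T=cams.camera_info(n)['pose'])
    cv2.imwrite('pics/%s.png'%n,cv2.resize(p[:,:,::-1],(784,588)))
    print(cams.camera_info(n))
E
```

```text
0.0 [0.17732983 0.59883839 0.25544067] [-4.50466380e-01 -3.10890386e+00  2.75219170e-03] 0.9960748472088559
{'intrinsics': array([[488.28321993,   0.        , 278.90155524],
       [  0.        , 488.28321993, 207.87324075],
       [  0.        ,   0.        ,   1.        ]]), 'pose': array([[-0.02074389, -0.99201941,  0.1243671 ,  0.31080316],
       [-0.99947837,  0.02365616,  0.02198575,  0.06948252],
       [-0.02475234, -0.12384615, -0.99199267,  1.66859819],
       [ 0.        ,  0.        ,  0.        ,  1.        ]])}
{'intrinsics': array([[519.67567431,   0.        , 275.19856561],
       [  0.        , 519.67567431, 209.81803572],
       [  0.        ,   0.        ,   1.        ]]), 'pose': array([[ 0.55695868, -0.64771493,  0.51986768, -0.27364277],
       [-0.83046733, -0.44260988,  0.33826101, -0.3974069 ],
       [ 0.01100186, -0.62013052, -0.7844215 ,  1.26104768],
       [ 0.        ,  0.        ,  0.        ,  1.        ]])}
```

View pics/top.png

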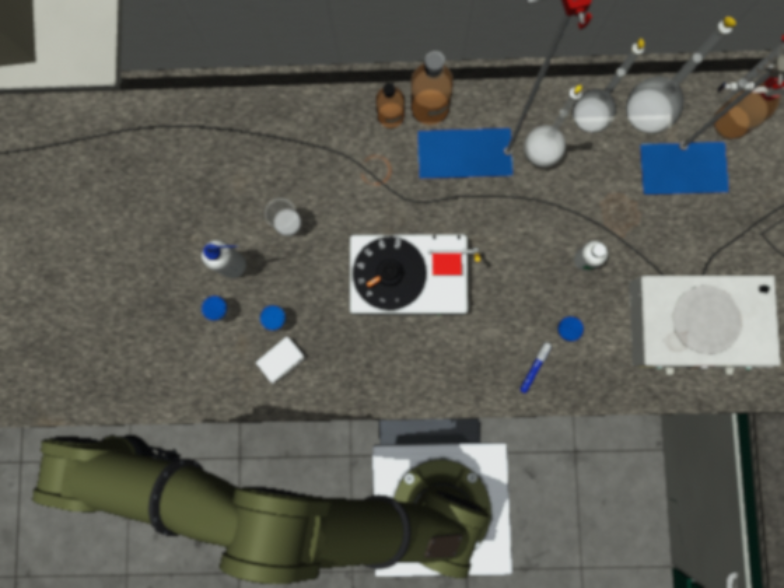

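View pics/scene.png

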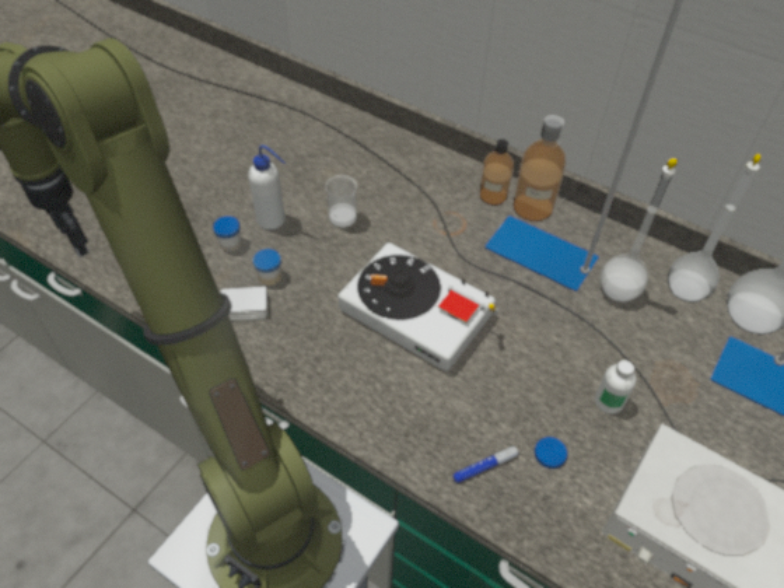

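The top view shows the mixer with corners about (350,236), (466,235), (468,312) and (351,313). The orange lug is near (374,281), the red guard near (447,264) and the crank grip near (478,258). I'll fit the pose next.

```bash
cat > h.py <<'E'
import numpy as np,cv2
def cloud(f):
    z=np.load(f);d=z['d'];K=z['K'];T=z['T'];v,u=np.mgrid[:d.shape[0],:d.shape[1]]
    P=np.stack([(u-K[0,2])/K[0,0]*d,(v-K[1,2])/K[1,1]*d,d],-1)@T[:3,:3].T+T[:3,3]
    return z['p'].astype(int),P,d
E
python3 - <<'E'
from h import *
for n in('top','scene'):
    p,P,d=cloud('pics/%s.npz'%n)
    X=P[...,0];Y=P[...,1];Z=P[...,2]
    roi=(X>.4)&(X<.75)&(Y>-.25)&(Y<.3)&(d>0)
    m=roi&(Z>.05)&(Z<.068)
    if n=='scene': m&=(Y<.25)
    mm=cv2.morphologyEx(m.astype(np.uint8),cv2.MORPH_OPEN,np.ones((3,3)))
    k,l,st,_=cv2.connectedComponentsWithStats(mm);i=1+np.argmax(st[1:,4]);q=P[l==i]
    print(n,cv2.minAreaRect(q[:,:2].astype(np.float32)),np.median(q[:,2]),len(q))
    print(cv2.boxPoints(cv2.minAreaRect(q[:,:2].astype(np.float32))))
    R,G,B=p[...,0],p[...,1],p[...,2]
    for nm,c in(('red',(R>150)&(G<70)&(B<70)),('orange',(R>150)&(G>70)&(G<150)&(B<100)),('yellow',(R>140)&(G>120)&(B<70))):
        w=roi&c;print(nm,w.sum(),P[w].mean(0) if w.any() else'',P[w].min(0) if w.any() else '',P[w].max(0)if w.any() else '')
    w=np.argwhere(roi);a,b=np.argwhere(l==i).min(0)-6,np.argwhere(l==i).max(0)+12
    cr=p[a[0]:b[0],a[1]:b[1],::-1].astype(np.uint8);s=min(780/cr.shape[1],580/cr.shape[0])
    print(a,s)
    cv2.imwrite('pics/%sc.png'%n,cv2.resize(cr,None,fx=s,fy=s,interpolation=cv2.INTER_CUBIC))
E
```

```text
top ((0.5562840104103088, 0.06386290490627289), (0.2799872159957886, 0.19077081978321075), 88.46762084960938) 0.06053002778110805 3770
[[ 0.45718902 -0.07352985]
 [ 0.6478916  -0.07863142]
 [ 0.655379    0.20125566]
 [ 0.46467644  0.20635723]]
red 264 [ 0.57156069 -0.02874167  0.07700494] [ 0.5486446  -0.0590869   0.06523124] [0.59475879 0.00153604 0.08870301]
orange 68 [0.56696048 0.01857456 0.08464497] [ 0.52669831 -0.09944518  0.05755274] [0.59775423 0.15635507 0.12904582]
yellow 13 [ 0.57595251 -0.09602988  0.11638615] [ 5.69509541e-01 -1.12944733e-01  5.28410756e-04] [ 0.59081147 -0.08959327  0.13250288]
[161 243] 7.647058823529412
scene ((0.5539351105690002, 0.06381908059120178), (0.2824772596359253, 0.19223129749298096), 88.4588394165039) 0.06003825332575752 3967
[[ 0.4540556  -0.07478341]
 [ 0.6462174  -0.07995349]
 [ 0.6538146   0.20242158]
 [ 0.46165282  0.20759165]]
red 286 [ 0.57024969 -0.02711246  0.0764579 ] [ 0.54380056 -0.05869244  0.06916865] [0.59663921 0.00612184 0.08381064]
orange 86 [0.55595351 0.03155217 0.08039551] [ 0.52529255 -0.09962924  0.05727538] [0.59894765 0.15560423 0.12309679]
yellow 12 [0.5555076  0.00446203 0.10838842] [ 0.53004128 -0.09962924  0.08580345] [0.57463504 0.15146265 0.12766949]
[168 236] 5.8
```

View pics/topc.png

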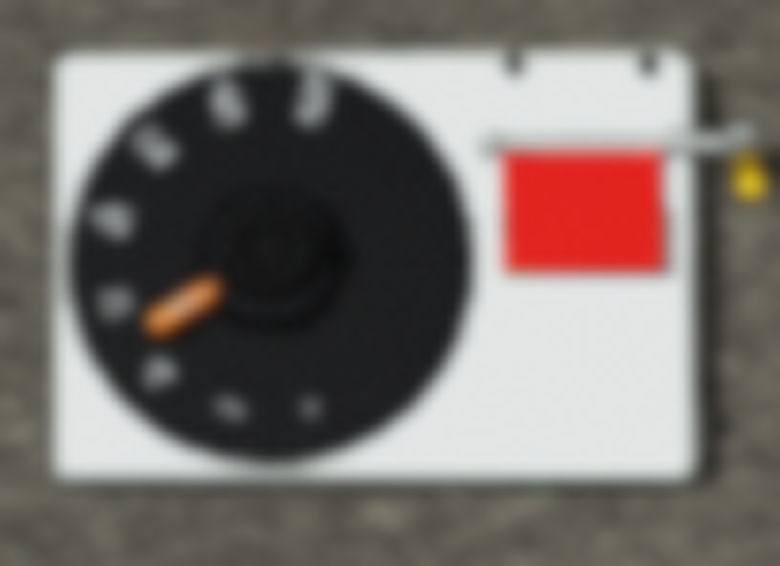

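The scale reads clockwise from 1 at (310,408) to 8 at (312,100). The lug points at (150,328), about 122°, between 3 and 4, so it was still dropping when the picture was taken. Mixer origin ≈ (0.555, 0.0588), yaw −1.5°. I'll move near the lug and look again.

```bash
cat >> h.py <<'E'
from scipy.spatial.transform import Rotation as Ro
O=np.array([.555,.0588,0]);YAW=np.radians(-1.5)
def W(x,y,z): # mixer mm -> world m
    return O+Ro.from_euler('z',YAW).apply(np.array([x,y,z])/1000)
def lugpt(deg,r,z): a=np.radians(deg);return W(r*np.cos(a),50+r*np.sin(a),z)
def Rt(psi):
    c,s=np.cos(np.radians(psi)),np.sin(np.radians(psi))
    return Ro.from_matrix(np.array([[-s,c,0],[c,s,0],[0,0,-1]]).T)
def row(p0,R0,p,R):
    return np.round(np.r_[R0.inv().apply(np.array(p)-p0)/.5,(R0.inv()*R).as_rotvec()/np.pi],4)
def now():
    from bench import bot
    s=bot.observe();return np.array(s['eef_pos']),Ro.from_rotvec(s['eef_rot']),s
E
python3 - <<'E'
from h import *
p,R,s=now();print(row(p,R,[.36,.38,.32],Rt(55)))
E
```

```text
[-4.745e-01 -3.163e-01 -1.285e-01 -5.000e-04  1.000e-04  1.028e-01]
```

Emit:
drive_tool([
  [-0.04,-0.03,-0.06,0,0,0.01,50],
  [-0.12,-0.08,-0.13,0,0,0.03,50],
  [-0.2,-0.13,-0.13,0,0,0.05,50],
  [-0.27,-0.18,-0.13,0,0,0.07,50],
  [-0.34,-0.23,-0.13,0,0,0.09,50],
  [-0.41,-0.27,-0.13,0,0,0.103,50],
  [-0.475,-0.316,-0.13,0,0,0.103,50],
  [-0.475,-0.316,-0.13,0,0,0.103,50],
])

```text
t: 0.77
eef_pos: [0.364, 0.3751, 0.3212]
eef_rot: [0.955, 2.991, -0.003]
contact_force: [-0.4, -0.6, 0.1]
gripper_width: 0.502
finger_force: 0.0
```

```bash
python3 - <<'E'
from h import *
p,R,s=now();print(s['t'],p,np.degrees(R.as_rotvec()));print(row(p,R,lugpt(120,48,250)-[.06,0,0],Rt(45)))
E
```

```text
0.7667 [0.36404384 0.37514424 0.32121575] [ 54.69099809 171.34500626  -0.18345906]
[-4.376e-01 -2.386e-01  1.440e-01 -3.000e-04  1.000e-03  5.330e-02]
```

Emit:
drive_tool([
  [-0.08,-0.04,0.02,0,0,0.01,50],
  [-0.15,-0.08,0.04,0,0,0.02,50],
  [-0.22,-0.12,0.07,0,0,0.03,50],
  [-0.29,-0.16,0.09,0,0,0.04,50],
  [-0.36,-0.2,0.12,0,0,0.053,50],
  [-0.438,-0.239,0.144,0,0,0.053,50],
  [-0.438,-0.239,0.144,0,0,0.053,50],
  [-0.438,-0.239,0.144,0,0,0.053,50],
])

```text
t: 1.43
eef_pos: [0.4719, 0.1527, 0.2481]
eef_rot: [-1.201, -2.902, 0.005]
contact_force: [-0.3, 1.1, -0.4]
gripper_width: 0.5
finger_force: 0.0
```

```bash
python3 - <<'E'
from h import *
from bench import cams
p,R,s=now();print(s['t'],p,s['joints'])
i=cams.camera_info('wrist');a,d=cams.snapshot('wrist')
np.savez('pics/w1.npz',p=a,d=d,K=i['intrinsics'],T=i['pose']);cv2.imwrite('pics/w1.png',a[:,:,::-1])
c,P,d=cloud('pics/w1.npz');r,g,b=c[...,0],c[...,1],c[...,2]
m=(r>150)&(g>70)&(g<160)&(b<100)&(P[...,2]>.08)&(P[...,2]<.1)
q=P[m];print(m.sum(),q.mean(0),q[:,2].max())
v=(q.mean(0)-W(0,50,0))[:2];print('lug deg mixer',np.degrees(np.arctan2(v[1],v[0])-YAW),np.linalg.norm(v))
m=(abs(P[...,2]-.06)<.008)&(c.min(-1)>120)
print(cv2.minAreaRect(P[m][:,:2].astype(np.float32)))
E
```

```text
1.4333 [0.47185754 0.15268073 0.24810318] [-0.39158423  0.31348993  0.03800838  1.84466344 -0.01197426  0.98617947
  0.43755198]
134 [0.53253405 0.14845119 0.08681718] 0.08962891410508678
lug deg mixer 122.43592392714655 0.04624733927058083
((0.5671731233596802, 0.1560429334640503), (0.46372056007385254, 0.2165457010269165), 79.39146423339844)
```

View pics/w1.png

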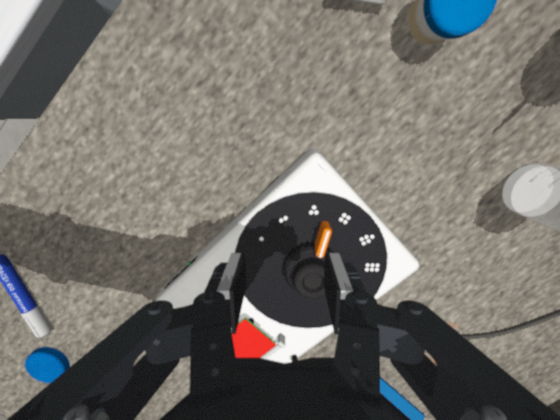

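The lug tip at (326,226) sits between the three-dot mark (313,210) and the four-dot mark (344,218), at about 122°. I'll pinch it there and carry it to 45°.

```bash
python3 - <<'E'
from h import *
p,R,s=now();
for z in(130,94):print(row(p,R,lugpt(122,50,z),Rt(30.5)))
E
```

```text
[-9.010e-02  7.950e-02  2.372e-01 -5.000e-04 -1.000e-04  8.190e-02]
[-9.010e-02  7.960e-02  3.092e-01 -5.000e-04 -1.000e-04  8.190e-02]
```

Emit:
drive_tool([
  [-0.05,0.04,0.08,0,0,0.04,50],
  [-0.09,0.08,0.15,0,0,0.08,50],
  [-0.09,0.08,0.2,0,0,0.082,50],
  [-0.09,0.08,0.237,0,0,0.082,50],
  [-0.09,0.08,0.27,0,0,0.082,50],
  [-0.09,0.08,0.309,0,0,0.082,50],
  [-0.09,0.08,0.309,0,0,0.082,50],
  [-0.09,0.08,0.309,0,0,0.082,30],
  [-0.09,0.08,0.309,0,0,0.082,20],
  [-0.09,0.08,0.309,0,0,0.082,5],
  [-0.09,0.08,0.309,0,0,0.082,5],
  [-0.09,0.08,0.309,0,0,0.082,5],
], newtons=25)

```text
t: 2.48
eef_pos: [0.531, 0.1544, 0.0961]
eef_rot: [1.554, 2.73, 0.002]
contact_force: [-3.6, 1.3, 7.4]
gripper_width: 0.097
finger_force: 27.1
```

```bash
python3 - <<'E'
from h import *
p,R,s=now();print(s['t'],p,np.degrees(R.as_rotvec()),s['gripper_width'],s['finger_force'],s['joints'])
for th in range(115,43,-7):print(th,row(p,R,lugpt(th,50,94),Rt(th-91.5)))
print(row(p,R,lugpt(45,50,94),Rt(45-91.5)))
E
```

```text
2.4833 [0.53100379 0.15441344 0.09605712] [8.90599163e+01 1.56419608e+02 1.17618591e-01] 0.09719764876934082 27.13461309671402 [-0.37833413  0.57693895  0.07880769  1.89486437 -0.07043293  0.67141308
  0.27851229]
115 [-0.0051  0.0095  0.0041  0.0004 -0.0002  0.0399]
108 [-0.0074  0.0215  0.0041  0.0003 -0.0002  0.0788]
101 [-0.0111  0.0331  0.0041  0.0003 -0.0003  0.1177]
94 [-0.0162  0.0442  0.0042  0.0003 -0.0003  0.1566]
87 [-0.0226  0.0546  0.0042  0.0003 -0.0003  0.1955]
80 [-0.0302  0.0641  0.0042  0.0003 -0.0003  0.2344]
73 [-0.039   0.0726  0.0042  0.0003 -0.0003  0.2733]
66 [-4.870e-02  8.000e-02  4.200e-03  2.000e-04 -4.000e-04  3.122e-01]
59 [-5.92e-02  8.62e-02  4.20e-03  2.00e-04 -4.00e-04  3.51e-01]
52 [-7.040e-02  9.100e-02  4.200e-03  2.000e-04 -4.000e-04  3.899e-01]
45 [-8.210e-02  9.450e-02  4.200e-03  2.000e-04 -4.000e-04  4.288e-01]
[-8.210e-02  9.450e-02  4.200e-03  2.000e-04 -4.000e-04  4.288e-01]
```

Emit:
drive_tool([
  [-0.0007,0.0122,0,0,0,0.0389,5],
  [-0.003,0.0242,0,0,0,0.0778,5],
  [-0.0066,0.0358,0,0,0,0.1167,5],
  [-0.0117,0.0469,0,0,0,0.1556,5],
  [-0.0181,0.0574,0,0,0,0.1944,5],
  [-0.0257,0.0669,0,0,0,0.2333,5],
  [-0.0344,0.0755,0,0,0,0.2722,5],
  [-0.0441,0.0829,0,0,0,0.3111,5],
  [-0.0546,0.0891,0,0,0,0.35,5],
  [-0.0658,0.094,0,0,0,0.3889,5],
  [-0.0775,0.0974,0,0,0,0.4278,5],
  [-0.0775,0.0974,0,0,0,0.4278,5],
])

```text
t: 3.48
eef_pos: [0.5873, 0.1519, 0.0957]
eef_rot: [-2.904, -1.169, 0.011]
contact_force: [-8.6, -2.9, 1.8]
gripper_width: 0.098
finger_force: 90.0
```

Emit:
drive_tool([
  [0,0,0,0,0,0,5],
  [0,0,0,0,0,0,5],
  [0,0,0,0,0,0,5],
])

```text
t: 3.73
eef_pos: [0.5951, 0.1454, 0.0962]
eef_rot: [2.915, 1.168, 0.008]
contact_force: [6.4, 1.5, 3.2]
gripper_width: 0.099
finger_force: 26.8
```

```bash
python3 - <<'E'
from h import *
p,R,s=now();print(s['t'],p,s['joints'])
v=(p-W(0,50,0))[:2];print(np.degrees(np.arctan2(v[1],v[0])-YAW),np.linalg.norm(v));y=R.as_matrix()[:,1];print(np.degrees(np.arctan2(y[1],y[0])))
E
```

```text
3.7333 [0.59506712 0.14538666 0.0961827 ] [-0.56167051  0.69251965  0.47065027  1.73986845 -0.41343017  0.80355583
 -0.70298426]
44.862453646262175 0.053310804669332246
-46.327748809191895
```

The pinch ended at 44.9°. Next I release, raise, and travel to ahead of the crank with the fingers shut.

Emit:
drive_tool([
  [0,0,0,0,0,0,50],
  [0,0,0,0,0,0,50],
  [0,0,0,0,0,0,50],
  [0,0,0,0,0,0,50],
  [0,0,-0.04,0,0,0,50],
  [0,0,-0.12,0,0,0,50],
  [0,0,-0.2,0,0,0,50],
  [0,0,-0.25,0,0,0,40],
  [0,0,-0.25,0,0,0,20],
  [0,0,-0.25,0,0,0,0],
])

```text
t: 4.57
eef_pos: [0.5932, 0.1453, 0.2212]
eef_rot: [-2.916, -1.168, -0.004]
contact_force: [0.4, 0.2, -0.5]
gripper_width: 0.123
finger_force: 0.0
```

```bash
python3 - <<'E'
from h import *
p,R,s=now();print(s['t'],p,s['contact_force'])
print(row(p,R,W(-30,-156,220),Rt(-1.5)))
E
```

```text
4.5667 [0.59322117 0.145289   0.22116334] [ 0.35234677  0.19969724 -0.50682894]
[-0.4383  0.2497  0.0015  0.0006 -0.0006 -0.2491]
```

Emit:
drive_tool([
  [-0.06,0.03,0,0,0,-0.03,0],
  [-0.12,0.06,0,0,0,-0.065,0],
  [-0.18,0.1,0,0,0,-0.1,0],
  [-0.24,0.135,0,0,0,-0.135,0],
  [-0.3,0.17,0,0,0,-0.17,0],
  [-0.36,0.205,0,0,0,-0.21,0],
  [-0.42,0.24,0,0,0,-0.249,0],
  [-0.438,0.25,0,0,0,-0.249,0],
  [-0.438,0.25,0,0,0,-0.249,0],
  [-0.438,0.25,0,0,0,-0.249,0],
])

```text
t: 5.4
eef_pos: [0.52, -0.0962, 0.2187]
eef_rot: [-2.252, -2.187, 0.001]
contact_force: [0.4, -0.0, -0.6]
gripper_width: -0.0
finger_force: 0.0
```

```bash
python3 - <<'E'
from h import *
from bench import cams
p,R,s=now();print(s['t'],p,s['joints'])
i=cams.camera_info('wrist');a,d=cams.snapshot('wrist')
np.savez('pics/w2.npz',p=a,d=d,K=i['intrinsics'],T=i['pose']);cv2.imwrite('pics/w2.png',a[:,:,::-1])
c,P,d=cloud('pics/w2.npz');r,g,b=c[...,0],c[...,1],c[...,2]
m=(r>130)&(g>100)&(b<80)&(P[...,2]>.08)&(P[...,2]<.15)
q=P[m];print(m.sum(),q.mean(0) if m.any() else '',W(30,-153,109))
print(row(p,R,W(-20,-156,139),Rt(-1.5)))
E
```

```text
5.4 [ 0.52002923 -0.09624683  0.21869562] [-0.11159899  0.41258181  0.36024336  1.81303916 -0.17533924  0.94943334
  0.29434385]
341 [ 0.57900052 -0.09163899  0.11844179] [ 0.58098465 -0.09493288  0.109     ]
[-0.0003  0.0221  0.1593 -0.0007 -0.0003 -0.001 ]
```

View pics/w2.png

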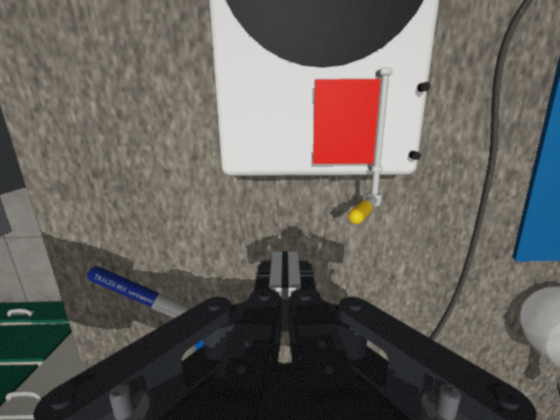

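The crank grip is at (360,213), agreeing with the estimate to 3 mm, and the fingers are at (285,270). Next I lower and sweep the crank over.

Emit:
drive_tool([
  [0.005,0.01,0.07,0,0,0,0],
  [0.005,0.022,0.14,0,0,0,0],
  [0.005,0.022,0.159,0,0,0,0],
  [0.005,0.04,0.159,0,0,0,0],
  [0.005,0.065,0.159,0,0,0,0],
  [0.005,0.09,0.159,0,0,0,0],
  [0.005,0.12,0.159,0,0,0,0],
  [0.005,0.145,0.161,0,0,0,0],
  [0.005,0.17,0.165,0,0,0,0],
  [0.005,0.187,0.175,0,0,0,0],
  [0.005,0.202,0.189,0,0,0,0],
  [0.005,0.205,0.192,0,0,0,0],
])

```text
t: 6.45
eef_pos: [0.6243, -0.0959, 0.1231]
eef_rot: [-2.249, -2.193, 0.0]
contact_force: [-0.2, 0.5, -0.5]
gripper_width: 0.001
finger_force: 0.0
```

Emit:
drive_tool([
  [0,0.007,0.012,0,0,0,0],
  [0,0.012,0.026,0,0,0,0],
  [0,0.014,0.038,0,0,0,0],
  [0,0.014,0.054,0,0,0,0],
  [0,0.014,0.054,0,0,0,0],
  [0,0.014,0.054,0,0,0,0],
  [0,0,0,0,0,0,0],
  [0,0,-0.07,0,0,0,0],
  [0,0,-0.14,0,0,0,0],
  [0,-0.06,-0.2,0,0,0,0],
  [0,-0.12,-0.2,0,0,0,0],
  [0,-0.18,-0.2,0,0,0,0],
])

```text
t: 7.45
eef_pos: [0.5331, -0.0948, 0.2261]
eef_rot: [2.248, 2.189, 0.005]
contact_force: [-0.7, 1.0, -0.8]
gripper_width: -0.003
finger_force: 0.0
```

```bash
python3 - <<'E'
from h import *
from bench import cams
p,R,s=now();print(s['t'],p,s['contact_force'])
i=cams.camera_info('wrist');a,d=cams.snapshot('wrist')
np.savez('pics/w3.npz',p=a,d=d,K=i['intrinsics'],T=i['pose']);cv2.imwrite('pics/w3.png',a[:,:,::-1])
c,P,d=cloud('pics/w3.npz');r,g,b=c[...,0],c[...,1],c[...,2]
M=(P-O)@Ro.from_euler('z',YAW).as_matrix()
m=(g>r+40)&(g>b+20)&(abs(M[...,0])<120)&(abs(M[...,1]+85)<60)&(M[...,2]>.04)
for lo,hi in((-.12,.04),(.04,.12)):
    k=m&(M[...,0]>lo)&(M[...,0]<hi);print(k.sum(),M[k].mean(0) if k.any() else'',P[k].mean(0) if k.any() else '')
E
```

```text
7.45 [ 0.53310369 -0.09478186  0.22611514] [-0.74549139  0.95986744 -0.75346879]
0  
0
```

View pics/w3.png

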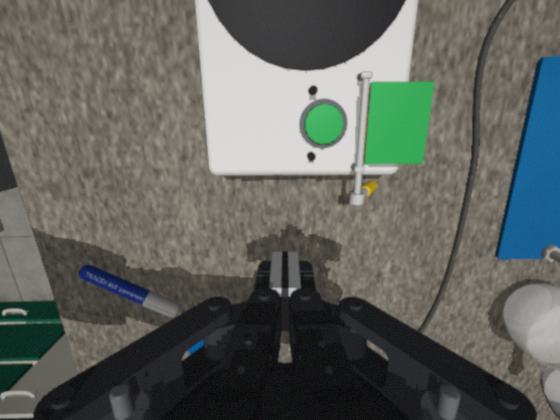

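The guard lies over with its green face up, at (398,123). The button is uncovered, centred at (324,124).

```bash
python3 - <<'E'
from h import *
c,P,d=cloud('pics/w3.npz');b=P[118:131,318:331].reshape(-1,3);print(np.median(b,0),W(17,-85,68))
p,R,s=now();t=W(17,-85,0);t=(t+np.median(b,0))/2
for z in(.130,.098,.086):t[2]=z;print(row(p,R,t,Rt(-1.5)))
E
```

```text
[ 0.5713195  -0.02569436  0.06645961] [ 0.56976913 -0.02661588  0.068     ]
[ 0.1399  0.0863  0.1895 -0.0011 -0.0004 -0.0009]
[ 0.1398  0.0865  0.2535 -0.0011 -0.0004 -0.0009]
[ 0.1398  0.0866  0.2775 -0.0011 -0.0004 -0.0009]
```

Emit:
drive_tool([
  [0.06,0.03,0,0,0,0,0],
  [0.11,0.06,0.05,0,0,0,0],
  [0.14,0.086,0.12,0,0,0,0],
  [0.14,0.086,0.189,0,0,0,0],
  [0.14,0.086,0.189,0,0,0,0],
  [0.14,0.086,0.189,0,0,0,0],
  [0.14,0.086,0.189,0,0,0,0],
])

```text
t: 8.08
eef_pos: [0.5786, -0.0268, 0.131]
eef_rot: [2.251, 2.189, 0.001]
contact_force: [0.7, -0.0, 0.1]
gripper_width: 0.001
finger_force: 0.0
```

```bash
python3 - <<'E'
from h import *
p,R,s=now();print(s['t'],p,s['contact_force'])
for z in(.094,.086):print(row(p,R,[.5705,-.0262,z],Rt(-1.5)))
E
```

```text
8.0833 [ 0.57855506 -0.02676365  0.13099091] [ 0.69633996 -0.01465707  0.05114032]
[ 0.0007 -0.0162  0.074   0.0004  0.0003 -0.0006]
[ 0.0007 -0.0163  0.09    0.0004  0.0003 -0.0006]
```

Emit:
drive_tool([
  [0,-0.016,0.02,0,0,0,0],
  [0,-0.016,0.05,0,0,0,0],
  [0,-0.016,0.07,0,0,0,0],
  [0,-0.016,0.076,0,0,0,0],
  [0,-0.016,0.082,0,0,0,0],
  [0,-0.016,0.086,0,0,0,0],
  [0,-0.016,0.088,0,0,0,0],
  [0,-0.016,0.088,0,0,0,0],
  [0,-0.016,0.088,0,0,0,0],
])

```text
t: 8.83
eef_pos: [0.5705, -0.0259, 0.087]
eef_rot: [2.25, 2.19, 0.001]
contact_force: [-4.8, -0.8, 11.8]
gripper_width: 0.003
finger_force: 5.7
```

Emit:
drive_tool([
  [0,0,0.003,0,0,0,0],
  [0,0,0.003,0,0,0,0],
  [0,0,0.003,0,0,0,0],
])

```text
t: 9.08
eef_pos: [0.5705, -0.026, 0.0868]
eef_rot: [2.25, 2.19, 0.003]
contact_force: [-6.7, -1.1, 23.8]
gripper_width: -0.001
finger_force: 11.7
```

Emit:
drive_tool([
  [0,0,-0.04,0,0,0,0],
  [0,0,-0.12,0,0,0,0],
  [0,0,-0.2,0,0,0,0],
  [0,-0.08,-0.26,0,0,0,0],
  [0,-0.16,-0.26,0,0,0,0],
  [0,-0.22,-0.26,0,0,0,0],
  [0,-0.22,-0.26,0,0,0,0],
  [0,-0.22,-0.26,0,0,0,0],
])

```text
t: 9.75
eef_pos: [0.459, -0.0222, 0.2149]
eef_rot: [2.251, 2.192, 0.003]
contact_force: [0.1, 0.4, 0.4]
gripper_width: -0.0
finger_force: 0.0
```

```bash
python3 - <<'E'
from h import *
from bench import cams
p,R,s=now();print(s['t'],p,s['contact_force'])
a,d=cams.snapshot('wrist');t,_=cams.snapshot('top')
cv2.imwrite('pics/w4.png',a[:,:,::-1]);cv2.imwrite('pics/t4.png',cv2.resize(t[120:300,130:430,::-1],None,fx=2.6,fy=2.6))
E
```

```text
9.75 [ 0.45898913 -0.02216149  0.21493078] [0.12713652 0.35375496 0.355742  ]
```

View pics/w4.png

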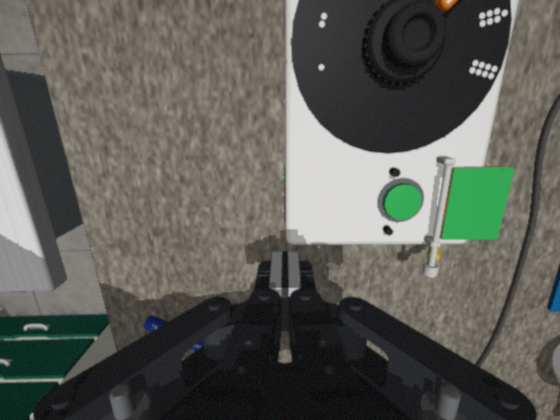

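The button at (403,202) is up, the guard is over, and the lug at (448,5) is one step before the seven-dot group (493,17), so it is at 6. Everything looks right, so I'm handing in.

```bash
python3 -c "
from bench import job
print(job.hand_in())"
```

```text
the job is handed in; nothing more can be done
None
```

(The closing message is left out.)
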